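# Load the tasting box and click its cover shut

### The arm

A 6-joint arm with a two-finger parallel gripper is mounted at the origin on the work surface. World frame = base frame: x ahead of the robot, y to its left, z up, the work surface at z = 0. Lengths are in m, angles in rad, forces in N, time in s.
With the tool pointing down it reaches from about 0.325 to 0.85 m from the base axis. Payload 4.4 kg.
Tool frame: the origin (TCP) lies midway between the tips of the shut fingers; the grasp point (between the pads) lies 19 mm behind it (pinch_z is the distance from the TCP to the grasp point, in m); z points along the fingers, y is the line along which they close (so a half turn about z gives the same grasp; the last joint's range is limited). The gripper opens to 94 mm and grips with 3 to 60 N. Pads are 16 mm wide; open, the fingers measure 119 mm over their backs; the gripper's body (75 mm by 177 mm) begins 78 mm behind the grasp point.
Start: joints at [1.069, 0.207, 1.542, -0, 1.393, -0.15], TCP at [0.198, 0.54, 0.205] pointing down, gripper open.
Joint ranges: [-2.73, 2.73], [-0.86, 2.22], [0.23, 2.46], [-1.11, 4.25], [0.08, 2.63], [-2.82, 2.82]. Speed limits (rad/s): [2.79, 2.79, 3.14, 3.14, 3.14, 3.14].

### API

Orientations are given as a unit quaternion [w, x, y, z].
In Python, from plant import get_state, grab_frame, camera_info, job_done, pinch_z gives the robot as it stands.
- The arm moves only by the tool play_rows, never from a script. Its argument "steps" is a list of rows, each a list of 7 numbers: the shift along the world's x, y, z in units of 30 cm (1.0 is 30 cm), then the turn, a rotation vector about the world's x, y, z in units of pi rad (1.0 is pi rad), then the opening, from -1 (shut) to 1 (fully open). A call has 1 to 10 rows; each row is the pose to reach, as a shift and turn from the pose commanded when the call began, turning the shorter way round; what a row does not reach only later rows make up. A row lasts 1/12 s, in which the tool goes at most 41.7 mm and 7.16 degrees, less where a joint would pass 70% of its speed; a pose out of reach is approached as far as the arm can. A call with a number of a shift or a turn outside -1 to 1 is refused whole. A call with a gripper value outside its range is refused whole. The fingers move at their own pace and stop on an object; "newtons" is the grip in N (left out, the last holds). Time passes only in rows, so rows that repeat a pose let the fingers close. It gives the time, the measured TCP pose, the force, the opening and the grip force at its end, in the units of the state.
- get_state(): the state, without advancing time (a new reading comes with each control period).
- grab_frame(name): name is "side" or "top"; returns (picture, depth): 384x512x3 uint8, blue, green, red; 384x512 float32, m along the optical axis (not along the pixel's ray), 0 where there is no reading.
- camera_info(name): a dict with "vfov" (degrees; the focal length in pixels is half the picture's height over the tangent of half this angle, whatever the lens; pixels are square), "cx", "cy" (the principal point, pixels), "k1" (the pictures are not rectified: a ray, as slopes to the right and down, at radius r is drawn at 1 + k1 r^2 times it, then the intrinsics apply), "R" (3x3) and "t" (3): a world point X has camera coordinates R X + t. Camera axes: x right, y down, z forward; pixel columns grow to the right and rows downward; lengths in m; the calibration is good to about 2 mm. A picture is of the moment at which its call begins. camera_info takes no time and is no camera call.
- job_done(): hands the job in; it is judged then, once.
The state is a dict: "clock": time; "qpos": joint angles; "qd": joint speeds; "joint_efforts": joint torques, N m; "position": TCP position; "eef_rot": TCP orientation; "contact_force": force on the tool from outside, world axes, zero at the start; "ft_torque": the same for the moment, N m; "grip_width": finger opening in m; "gripper_force": force on a finger pad.
Only numpy, scipy, OpenCV 4.12 (cv2) and the standard library are available. Lean on these libraries where they do the work, as an engineer would, in place of code of your own. Each camera call takes 0.05 s, during which the arm holds its last target. There are 200 camera calls.

### The job

Lower the pistachio-nut bar (brown, with green pieces) into the open compartment of the steel tasting box so that it lies flat with its nut-strewn top up; set it down from your grip, do not drop it. Then slide the blue cover over it by its orange fin, fully home until the spring catch clicks in and holds it. Reach in slantwise under the lamp without knocking it, and leave the sesame bar, the nut jar and the white gift box where they are.

Things in the scene. Friction and masses are not known exactly. Their poses are not given: they have to be found in the camera images.
- pistachio_bar: Loose brown nut bar with green pistachio pieces, 70 (its x) x 34 (its y) x 32 mm high, 80 g; it stands flat on the table to the left or right of the tasting box. Origin: centre of its underside, z up.
- tasting_box: Fixed steel box. Its y runs along the slide (compartment at the +y end, cover parked at the -y end); -x is its front. Spans x -56..68, y -195..58 mm; origin on the table under the compartment's centre. Compartment open on top, 92 (x) x 100 (y) mm; walls 44 mm high, front wall 10 mm thick, guides along the cover's edges up to 54 mm. Brass spring plunger in the rear guide at y 33 mm.
- compartment (a point): Centre of the compartment's floor, 8 mm above the table; axes as the tasting box.
- cover (a joint): Blue cover's position along the slide, m: 0 parked (-y end), 0.135 fully closed at the end stop. Starts at 0 to 0.03, clear of the compartment. Plate 98 x 108 (y) x 4 mm, underside 44, top 48 mm above the table. Friction 1 to 2 N; the spring catch resists with about 8 N from 0.120 to its crest at 0.128, then pulls the cover home and holds it.
- fin_top (a point): Centre of the top of the orange fin that stands on the middle of the cover, 82 mm above the table. The fin is 40 (x) x 10 (y) x 34 mm high; its +y and -y faces can be pushed or pinched. It moves with the cover; axes as the tasting box.
- lamp_front (a point): Lamp bar over the box, along its y: middle of its lower front edge, 200 mm above the table, right above the compartment's centre (box x 0). Bar 30 mm deep (box x 0..30), 20 high, 250 long, on two rear posts (box x 75, y -180 and 45 mm). An upright gripper cannot reach the compartment or fin under it: lean the tool, coming from the front.
- lamp: The same lamp bar with its posts as a body; its origin and axes are those of the tasting box.
- sesame_bar: Loose pale sesame bar, same size as the pistachio bar, on the other side of the box; to be left alone. Origin: centre of its underside.
- nut_jar: Closed round jar, diameter 68, height 110 mm, loose; to be left alone. Origin: centre of its underside.
- gift_box: White gift box with a salmon band, 104 x 144 x 50 mm, loose; to be left alone. Origin: centre of its underside.
Things that resemble listed ones, but are neither listed nor needed, are in the scene too. Leave any turquoise look-alike of the pistachio_bar alone.

How it is judged:
By the outcome, as a careful person would: the job done as asked, in the order asked, and still so for the second after the job is handed in, with the robot touching nothing.
It also fails if it takes over 58 s, if anything falls off the work surface, if the arm or the gripper's body presses on something with over 40 N, if the wrist force passes 120 N, or if a joint passes its speed limit or range.

## Working session

There is one attempt and no reset: what is moved stays moved. The work goes in short steps, Python scripts to look and compute and a tool call to move; the robot and the scene stay as the last step left them, time stands still between calls to the robot, and variables do not carry over. Pictures are saved under pics/ and viewed, at most 10 in all, crops included, and the job is handed in when it is done.

Besides the shell and the picture viewer there is one more tool, called after ">>>" as name(argument=value, ...), one argument or row to a line, values as JSON. play_rows: Moves the arm, as the interface text tells. Shifts and turns lie within -1 to 1; 1 stands for 30 cm of shift or pi rad of turn. Its arguments: {"type":"object","properties":{"steps":{"type":"array","items":{"type":"array","items":{"type":"number"}}},"newtons":{"type":"number"}},"required":["steps"]}

```bash
ls; mkdir -p pics; cat > h.py <<'E'
import numpy as np, cv2
from plant import get_state, grab_frame, camera_info, job_done, pinch_z
def K(n):
    c=camera_info(n); f=192/np.tan(np.radians(c["vfov"])/2); return c,f,np.array(c["R"]),np.array(c["t"])
def rays(n,uv):
    c,f,R,t=K(n); uv=np.atleast_2d(uv).astype(float)
    d=(uv-[c["cx"],c["cy"]])/f; s=d.copy()
    for _ in range(20): s=d/(1+c["k1"]*(s**2).sum(1,keepdims=True))
    return -R.T@t, np.c_[s,np.ones(len(s))]@R
def onplane(n,uv,z):
    o,d=rays(n,uv); return o+d*((z-o[2])/d[:,2])[:,None]
def cloud(n,dep,uv):
    o,d=rays(n,uv); uv=np.atleast_2d(uv).astype(int); return o+d*dep[uv[:,1],uv[:,0]][:,None]
def proj(n,X):
    c,f,R,t=K(n); p=np.atleast_2d(X)@R.T+t; s=p[:,:2]/p[:,2:]; s=s*(1+c["k1"]*(s**2).sum(1,keepdims=True)); return s*f+[c["cx"],c["cy"]]
E
python3 - <<'E'
from h import *
for n in("side","top"):
    im,d=grab_frame(n); cv2.imwrite(f"pics/{n}0.png",im); np.savez(f"{n}0.npz",im=im,d=d)
    c=camera_info(n);print(n,c["vfov"],c["k1"],rays(n,[c["cx"],c["cy"]]))
print(get_state(),pinch_z)
E
```

```text
pics
side 50.84296884109205 0.006413745167982159 (array([ 0.2078853 , -0.6983203 ,  0.78149137]), array([[ 0.36047109,  0.66763668, -0.65139992]]))
top 43.03169006746048 -0.0034448556734116647 (array([ 0.47726582, -0.03961261,  1.69003293]), array([[ 0.05188687,  0.00261831, -0.99864954]]))
{'clock': 0.1, 'qpos': array([ 1.06846266e+00,  2.07365537e-01,  1.54282021e+00, -1.26555544e-06,
        1.39351112e+00, -1.50504921e-01]), 'qd': array([ 0.00108278, -0.0008925 , -0.00341282,  0.00103089,  0.0021811 ,
        0.00146888]), 'joint_efforts': array([-6.49142385e-04, -3.71862710e+01, -2.82291466e+01,  7.00072339e-02,
        3.11651104e-02, -6.95604444e-05]), 'position': array([0.19780524, 0.5391136 , 0.20438515]), 'eef_rot': array([-3.36771505e-04,  1.75008267e-01,  9.84566402e-01, -9.96750691e-04]), 'contact_force': array([0.64541148, 0.45619258, 0.38237705]), 'ft_torque': array([-0.01300109, -0.00768112,  0.00056364]), 'gripper_force': 0.0, 'grip_width': 0.0936103167964979} 0.0188
```

View pics/side0.png

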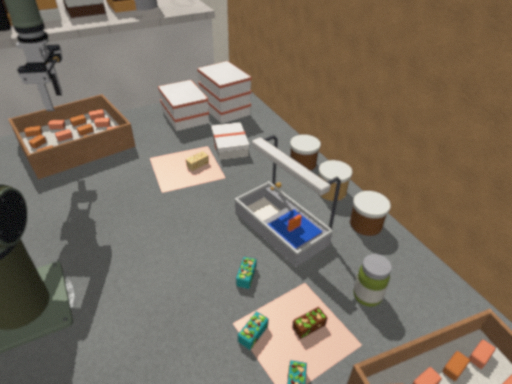

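View pics/top0.png

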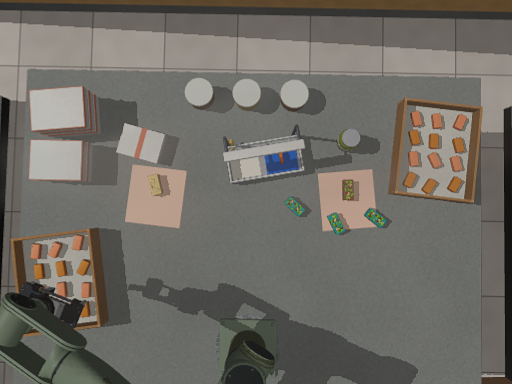

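The brown bar with green pieces is at side (310,321) / top (348,190). Things that could be taken for it are the turquoise bars at side (247,271), (253,330), (297,373) / top (295,206), (336,223), (375,217), and the pale sesame bar at side (197,160) / top (155,185). The brown one fits the description, so I'll check it in a close crop and measure. The box is at top (265,160), with its compartment on the left (+y) and the blue cover and fin on the right. The nut jar is at top (348,140) and the lamp runs along the box's rear half.

```bash
python3 - <<'E'
from h import *
S=np.load("side0.npz");T=np.load("top0.npz")
a=cv2.resize(S["im"][230:384,225:365],None,fx=3.4,fy=3.4,interpolation=cv2.INTER_CUBIC)[:, :400]
b=cv2.resize(T["im"][115:245,205:395],None,fx=4,fy=4,interpolation=cv2.INTER_CUBIC)[:520,:]
a=cv2.resize(S["im"][230:384,225:365],(int(140*3.7*0.9)//2*1,int(154*3.7*0.9)//2))
c=np.zeros((520,800,3),np.uint8); b=cv2.resize(b,(570,390)); c[:390,:570]=b; c[:a.shape[0],570:570+a.shape[1]]=a[:,:230]
cv2.imwrite("pics/crop.png",c)
for n,D,roi in(("top",T,(325,175,370,208)),("side",S,(285,300,335,345))):
    hsv=cv2.cvtColor(D["im"],cv2.COLOR_BGR2HSV);print(n)
    x0,y0,x1,y1=roi
    m=np.zeros(hsv.shape[:2],np.uint8); m[y0:y1,x0:x1]=(hsv[y0:y1,x0:x1,2]<135)&(hsv[y0:y1,x0:x1,1]>90)
    v,u=np.nonzero(m);P=cloud(n,D["d"],np.c_[u,v]);print(len(u),u.mean(),v.mean(),np.percentile(P,[2,50,98],axis=0).round(4))
    top=P[P[:,2]>0.026]; print("top pts",len(top),top.mean(0),cv2.minAreaRect((top[:,:2]*1000).astype(np.float32)))
    # blue cover
    m=cv2.inRange(hsv,(105,120,60),(130,255,255));  nn,l,st,ce=cv2.connectedComponentsWithStats(m);k=1+np.argmax(st[1:,4]);v,u=np.nonzero(l==k)
    P=cloud(n,D["d"],np.c_[u,v]);P=P[abs(P[:,2]-.048)<.006];print("blue",st[k],len(P),P.mean(0),cv2.minAreaRect((P[:,:2]*1000).astype(np.float32)))
    m=np.zeros_like(m);
    X=(l==k); o=cv2.inRange(hsv,(3,130,90),(18,255,255)); x,y,w,h,_=st[k]; o2=np.zeros_like(o);o2[max(0,y-15):y+h,x:x+w]=o[max(0,y-15):y+h,x:x+w]
    v,u=np.nonzero(o2)
    if len(u): P=cloud(n,D["d"],np.c_[u,v]);print("fin",len(u),u.mean(),v.mean(),np.percentile(P,[2,50,98],axis=0).round(4))
E
```

```text
top
168 347.42261904761904 189.74404761904762 [[ 0.51   -0.35    0.02  ]
 [ 0.5408 -0.3297  0.0328]
 [ 0.5749 -0.3155  0.0409]]
top pts 150 [ 0.54223282 -0.3311843   0.03331011] ((542.6670532226562, -332.2095947265625), (66.24165344238281, 34.883602142333984), 4.358576774597168)
blue [265 151  34  23 542] 480 [ 0.62953454 -0.10376395  0.04764806] ((631.0321044921875, -103.28348541259766), (63.31773376464844, 106.5307846069336), 9.852249145507812)
fin 26 280.7307692307692 157.15384615384616 [[ 0.6276 -0.1051  0.0741]
 [ 0.6443 -0.1013  0.0802]
 [ 0.6581 -0.0947  0.0867]]
side
467 309.0963597430407 324.23768736616705 [[ 0.5087 -0.3493  0.0023]
 [ 0.5383 -0.3438  0.0289]
 [ 0.5734 -0.3202  0.0349]]
top pts 269 [ 0.53790895 -0.33814342  0.03692441] ((374.7275695800781, -494.9531555175781), (522.3260498046875, 62.87873077392578), 43.770225524902344)
blue [269 210  52  38 850] 844 [ 0.64707532 -0.1052399   0.04720464] ((650.3524780273438, -98.42805480957031), (94.0259017944336, 106.09475708007812), 11.606124877929688)
fin 110 294.1545454545454 222.4181818181818 [[ 0.6275 -0.1062  0.0526]
 [ 0.6444 -0.102   0.0707]
 [ 0.6616 -0.096   0.0824]]
```

View pics/crop.png

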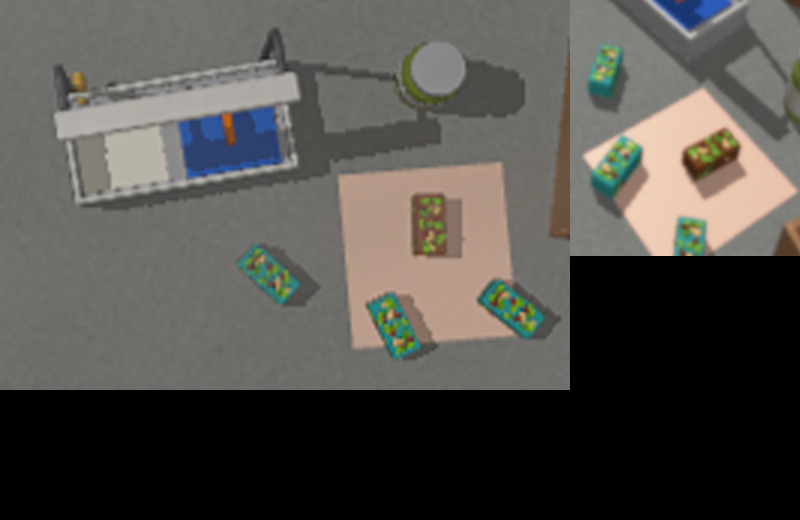

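The crop confirms it: the brown bar with its nuts up is the target, and the turquoise ones are look-alikes. Next, the box pose.

```bash
python3 - <<'E'
from h import *
S=np.load("side0.npz");T=np.load("top0.npz")
vv,uu=np.mgrid[0:384,0:512];uv=np.c_[uu.ravel(),vv.ravel()]
for n,D in(("top",T),("side",S)):
    P=cloud(n,D["d"],uv);ok=D["d"].ravel()>0
    r=ok&(P[:,0]>.45)&(P[:,0]<.85)&(P[:,1]>-.24)&(P[:,1]<.2)
    L=r&(P[:,2]>.19)&(P[:,2]<.235); Q=P[L];print(n,"lamp",len(Q),Q[:,2].min(),Q[:,2].max())
    Q=Q[Q[:,2]>.213];print(cv2.minAreaRect((Q[:,:2]*1000).astype(np.float32)),cv2.boxPoints(cv2.minAreaRect((Q[:,:2]*1000).astype(np.float32))).round(1).tolist())
    B=r&(P[:,2]>.036)&(P[:,2]<.06)&(P[:,0]<.78);Q=P[B]
    rc=cv2.minAreaRect((Q[:,:2]*1000).astype(np.float32));print("box",len(Q),rc,cv2.boxPoints(rc).round(1).tolist())
    hsv=cv2.cvtColor(D["im"],cv2.COLOR_BGR2HSV).reshape(-1,3)
    F=r&(P[:,2]<.016)&(P[:,2]>.004)&(P[:,0]>.58)&(P[:,0]<.72);Q=P[F];print("floor",len(Q),cv2.minAreaRect((Q[:,:2]*1000).astype(np.float32)))
    # front edge fit: for rim points
    a=np.radians(9.8);ex=np.array([np.cos(a),np.sin(a)]);ey=np.array([-np.sin(a),np.cos(a)])
    Q=P[B][:,:2]; s=Q@ey; f=Q@ex
    bins=np.arange(s.min()+.01,s.max()-.01,.008); pts=[(b+.004,f[(s>=b)&(s<b+.008)].min()) for b in bins if ((s>=b)&(s<b+.008)).any()]
    pts=np.array(pts);k=np.polyfit(pts[:,0],pts[:,1],1);print("front",np.degrees(np.arctan(k[0])),np.median(pts[:,1]),"s range",np.percentile(s,[0,1,99,100]),"f",f.min(),f.max())
    print(sorted(pts[:,1].round(4)))
# other obstacles
for n,uvp,z in(("top",[348,140],.11),("top",[143,143],.05),("top",[295,206],.032),("top",[336,223],.032),("top",[375,217],.032)): print(onplane(n,uvp,z).round(3))
E
```

```text
top lamp 936 0.20000838764795703 0.22898259799700948
((670.8363647460938, -39.607208251953125), (70.81343841552734, 248.59674072265625), 10.32417106628418) [[613.7000122070312, 76.30000305175781], [658.2999877929688, -168.1999969482422], [727.9000244140625, -155.5], [683.4000244140625, 89.0]]
box 1438 ((580.568603515625, -52.79411315917969), (276.06121826171875, 254.95053100585938), 5.735899448394775) [[430.5, 60.20000076293945], [456.0, -193.39999389648438], [730.5999755859375, -165.8000030517578], [705.2000122070312, 87.80000305175781]]
floor 759 ((649.7626953125, -20.0042724609375), (439.391845703125, 139.5067596435547), 89.9432601928711)
front 27.576205287990735 0.563214200945364 s range [-0.28013223 -0.27797849 -0.02991565 -0.0274333 ] f 0.41854400579470696 0.7089098800851328
[np.float64(0.4185), np.float64(0.4263), np.float64(0.4279), np.float64(0.4319), np.float64(0.4371), np.float64(0.4492), np.float64(0.4603), np.float64(0.5622), np.float64(0.5624), np.float64(0.5625), np.float64(0.5629), np.float64(0.5629), np.float64(0.563), np.float64(0.563), np.float64(0.5631), np.float6
[... 1087 characters left out ...]
9), np.float64(0.4527), np.float64(0.4656), np.float64(0.5609), np.float64(0.5612), np.float64(0.5614), np.float64(0.5615), np.float64(0.5616), np.float64(0.5616), np.float64(0.5616), np.float64(0.5621), np.float64(0.5626), np.float64(0.5626), np.float64(0.5628), np.float64(0.5628), np.float64(0.5629), np.float64(0.563), np.float64(0.5632), np.float64(0.5632), np.float64(0.5633), np.float64(0.5633), np.float64(0.5634), np.float64(0.5637), np.float64(0.564), np.float64(0.564), np.float64(0.564), np.float64(0.5643), np.float64(0.5649), np.float64(0.565), np.float64(0.5653)]
[[ 0.701 -0.318  0.11 ]]
[[0.687 0.366 0.05 ]]
[[ 0.483 -0.154  0.032]]
[[ 0.428 -0.293  0.032]]
[[ 0.451 -0.426  0.032]]
```

```bash
python3 - <<'E'
from h import *
vv,uu=np.mgrid[0:384,0:512];uv=np.c_[uu.ravel(),vv.ravel()]
def edge(Q,ex,ey,lo,hi,fmin):
    s=Q@ey;f=Q@ex;k=f>fmin;s,f=s[k],f[k];pts=[]
    for b in np.arange(lo,hi,.006):
        m=(s>=b)&(s<b+.006)
        if m.any(): pts.append((b+.003,f[m].min()))
    pts=np.array(pts)
    for _ in range(4):
        k=np.polyfit(*pts.T,1);r=pts[:,1]-np.polyval(k,pts[:,0]);pts=pts[abs(r)<max(2*r.std(),.001)]
    return np.degrees(np.arctan(k[0])),pts[:,1].mean(),len(pts)
for n in("top","side"):
    D=np.load(n+"0.npz");P=cloud(n,D["d"],uv);ok=D["d"].ravel()>0
    a=np.radians(10.3);ex=np.array([np.cos(a),np.sin(a)]);ey=np.array([-np.sin(a),np.cos(a)])
    r=ok&(P[:,0]>.5)&(P[:,0]<.8)&(P[:,1]>-.24)&(P[:,1]<.2)
    B=r&(P[:,2]>.036)&(P[:,2]<.06);Q=P[B][:,:2];print(n,"box edge",edge(Q,ex,ey,-.27,-.04,.54))
    s=Q@ey;f=Q@ex;k=(f>.56)&(f<.69);print(" s",np.percentile(s[k],[0,.5,1,99,99.5,100]))
    L=r&(P[:,2]>.213)&(P[:,2]<.23);print(" lamp",edge(P[L][:,:2],ex,ey,-.27,-.04,.59), np.percentile(P[L][:,:2]@ey,[.5,99.5]))
    hsv=cv2.cvtColor(D["im"],cv2.COLOR_BGR2HSV).reshape(-1,3)
    C=r&(hsv[:,0]>=105)&(hsv[:,0]<=130)&(hsv[:,1]>120)&(abs(P[:,2]-.048)<.005);q=P[C][:,:2];print(" cover s",np.percentile(q@ey,[1,99]),"f",np.percentile(q@ex,[1,99]))
    O=r&(hsv[:,0]>=3)&(hsv[:,0]<=18)&(hsv[:,1]>130)&(P[:,2]>.05)&(P[:,2]<.09)&(P[:,0]>.6)&(P[:,0]<.68)&(P[:,1]<-.08);q=P[O][:,:2];print(" fin s",np.percentile(q@ey,[1,50,99]),"f",np.percentile(q@ex,[1,99]))
E
```

```text
top box edge (np.float64(-0.3629846298376965), np.float64(0.562939029806715), 34)
 s [-0.28538304 -0.28412177 -0.28323239 -0.03505749 -0.03401193 -0.03288518]
 lamp (np.float64(-0.38411701783852725), np.float64(0.6192476867420239), 37) [-0.28179588 -0.03561971]
 cover s [-0.26688287 -0.16250513] f [0.57112888 0.63312169]
 fin s [-0.21841945 -0.2138317  -0.20987494] f [0.59895071 0.63022125]
side box edge (np.float64(-0.3967851081708892), np.float64(0.5618818987113972), 37)
 s [-0.28420845 -0.28330376 -0.28285016 -0.03183552 -0.03049244 -0.02859222]
 lamp (np.float64(-0.5996272324662073), np.float64(0.6183916203256797), 31) [-0.28138867 -0.03535819]
 cover s [-0.26513865 -0.16176489] f [0.57657387 0.66585302]
 fin s [-0.21827835 -0.21592502 -0.21034897] f [0.59840106 0.63403004]
```

```bash
cat >> h.py <<'E'
from scipy.spatial.transform import Rotation as Ro
BO=np.array([.624,.0224,0]);BY=10.7
def box(x,y,z): return BO+Ro.from_euler('z',BY,degrees=True).apply([x,y,z])
def tool(yaw,th):
    c,s=np.cos(np.radians(yaw)),np.sin(np.radians(yaw));ct,st=np.cos(np.radians(th)),np.sin(np.radians(th))
    z=np.array([c*st,s*st,-ct]);y=np.array([s,-c,0]);return np.c_[np.cross(y,z),y,z]
def cur(st=None):
    st=st or get_state(); R=Ro.from_quat(np.roll(st["eef_rot"],-1)).as_matrix();return st["position"],R
def go(grasp,yaw,th):
    p,R=cur();Rt=tool(yaw,th);tcp=np.asarray(grasp)+pinch_z*Rt[:,2]
    rv=Ro.from_matrix(Rt@R.T).as_rotvec()/np.pi
    print("tcp",tcp.round(4),"row",np.r_[(tcp-p)/.3,rv].round(4).tolist())
E
python3 - <<'E'
from h import *
go([.5415,-.332,.25],4.4,0)
go([.5415,-.332,.25],4.4,35)
E
```

```text
tcp [ 0.5415 -0.332   0.2312] row [1.1456, -2.9037, 0.0894, -0.0003, -0.0009, -0.8636]
tcp [ 0.5523 -0.3312  0.2346] row [1.1815, -2.901, 0.1007, 0.2644, -0.0375, -0.8282]
```

>>> play_rows(
  steps=[
    [0.1,-0.24,0.1,0,0,-0.07,1],
    [0.2,-0.48,0.2,0,0,-0.14,1],
    [0.3,-0.73,0.25,0,0,-0.21,1],
    [0.39,-0.97,0.3,0,0,-0.29,1],
    [0.39,-0.97,0.3,0,0,-0.29,1],
    [0.39,-0.97,0.3,0,0,-0.29,1],
    [0.39,-0.97,0.3,0,0,-0.29,1],
    [0.39,-0.97,0.3,0,0,-0.29,1],
  ],
)

```text
clock: 0.77
position: [0.3153, 0.2466, 0.2958]
eef_rot: [0.0, 0.592, 0.806, 0.0]
contact_force: [0.7, 0.6, -0.1]
grip_width: 0.0938
gripper_force: 0.0
```

>>> play_rows(
  steps=[
    [0.39,-0.97,0,0,0,-0.29,1],
    [0.39,-0.97,0,0,0,-0.29,1],
    [0.39,-0.97,0,0,0,-0.29,1],
    [0.39,-0.97,0,0,0,-0.29,1],
    [0.39,-0.97,0,0,0,-0.29,1],
    [0.39,-0.97,0,0,0,-0.29,1],
    [0.39,-0.97,0,0,0,-0.29,1],
    [0.39,-0.97,0,0,0,-0.29,1],
  ],
)

```text
clock: 1.43
position: [0.4327, -0.0461, 0.295]
eef_rot: [0.0, 0.887, 0.461, -0.0]
contact_force: [0.9, 0.1, -0.2]
grip_width: 0.094
gripper_force: 0.0
```

```bash
python3 - <<'E'
from h import *
print(get_state()["qpos"].round(2))
go([.5415,-.332,.15],4.4,35)
E
```

```text
[-0.3  -0.16  1.73 -0.    1.57  0.31]
tcp [ 0.5523 -0.3312  0.1346] row [0.3985, -0.9502, -0.5345, 0.0997, -0.1747, -0.2717]
```

>>> play_rows(
  steps=[
    [0.15,-0.35,-0.1,0,0,-0.1,1],
    [0.3,-0.7,-0.2,0.04,-0.06,-0.2,1],
    [0.4,-0.95,-0.3,0.1,-0.175,-0.272,1],
    [0.4,-0.95,-0.4,0.1,-0.175,-0.272,1],
    [0.4,-0.95,-0.53,0.1,-0.175,-0.272,1],
    [0.4,-0.95,-0.53,0.1,-0.175,-0.272,1],
    [0.4,-0.95,-0.53,0.1,-0.175,-0.272,1],
    [0.4,-0.95,-0.53,0.1,-0.175,-0.272,1],
    [0.4,-0.95,-0.53,0.1,-0.175,-0.272,1],
    [0.4,-0.95,-0.53,0.1,-0.175,-0.272,1],
  ],
)

```text
clock: 2.27
position: [0.5482, -0.3271, 0.1297]
eef_rot: [-0.014, 0.953, 0.036, 0.299]
contact_force: [-1.1, 0.8, -0.3]
grip_width: 0.094
gripper_force: 0.0
```

```bash
python3 - <<'E'
from h import *
print(get_state()["qpos"].round(2),get_state()["clock"])
go([.5415,-.332,.026],4.4,35)
ims=[]
for n in("side","top"):
    im,d=grab_frame(n);np.savez(f"{n}1.npz",im=im,d=d);ims.append(im[190:384,200:400] if n=="side" else im[100:294,240:440])
cv2.imwrite("pics/hover.png",cv2.resize(np.hstack(ims),None,fx=1.95,fy=1.95))
E
```

```text
[-0.95  0.2   1.86  0.7   0.87  0.14] 2.2667
tcp [ 0.5523 -0.3312  0.0106] row [0.0136, -0.0137, -0.3969, -0.0017, -0.0011, -0.0001]
```

View pics/hover.png

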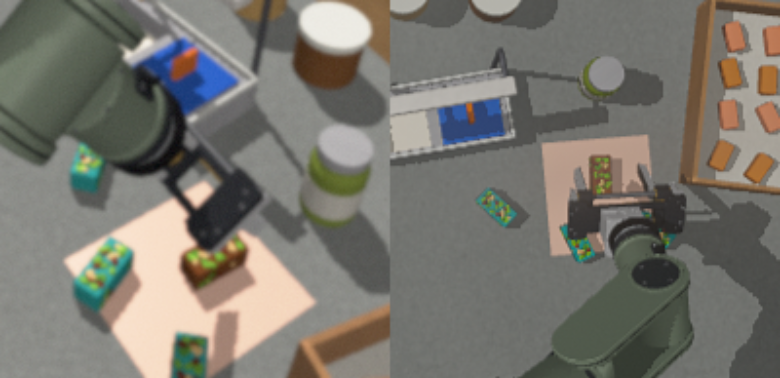

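The top view shows the fingers straddling the brown bar, with allowance for parallax; the side view shows a clear approach.

>>> play_rows(
  steps=[
    [0,0,-0.1,0,0,0,1],
    [0,0,-0.2,0,0,0,1],
    [0,0,-0.2,0,0,0,1],
    [0,0,-0.2,0,0,0,1],
  ],
)

```text
clock: 2.7
position: [0.5527, -0.3254, 0.0768]
eef_rot: [-0.012, 0.953, 0.042, 0.301]
contact_force: [-0.1, -0.7, 1.4]
grip_width: 0.0939
gripper_force: 0.0
```

```bash
python3 - <<'E'
from h import *
go([.5415,-.332,.026],4.4,35)
E
```

```text
tcp [ 0.5523 -0.3312  0.0106] row [-0.0014, -0.0193, -0.2207, 0.0008, 0.0006, -0.003]
```

>>> play_rows(
  steps=[
    [0,-0.02,-0.06,0,0,-0.003,1],
    [0,-0.02,-0.12,0,0,-0.003,1],
    [0,-0.02,-0.18,0,0,-0.003,1],
    [0,-0.02,-0.22,0,0,-0.003,1],
    [0,-0.02,-0.22,0,0,-0.003,1],
    [0,-0.02,-0.22,0,0,-0.003,1],
  ],
)

```text
clock: 3.2
position: [0.5537, -0.3339, 0.013]
eef_rot: [-0.008, 0.952, 0.037, 0.303]
contact_force: [0.3, 0.8, -0.4]
grip_width: 0.0939
gripper_force: 0.0
```

>>> play_rows(
  newtons=15,
  steps=[
    [0,0,0,0,0,0,-0.5],
    [0,0,0,0,0,0,-0.5],
    [0,0,0,0,0,0,-0.5],
    [0,0,0,0,0,0,-0.5],
    [0,0,0,0,0,0,-0.5],
    [0,0,0,0,0,0,-0.5],
    [0,0,0,0,0,0,-0.5],
    [0,0,0,0,0,0,-0.5],
    [0,0,0,0,0,0,-0.5],
    [0,0,0,0,0,0,-0.5],
  ],
)

```text
clock: 4.03
position: [0.5521, -0.3331, 0.0103]
eef_rot: [-0.009, 0.953, 0.036, 0.302]
contact_force: [-0.2, -0.3, 0.5]
grip_width: 0.034
gripper_force: 14.9
```

>>> play_rows(
  steps=[
    [0,0,0.08,0,0,0,-0.5],
    [0,0,0.18,0,0,0,-0.5],
    [0,0,0.28,0,0,0,-0.5],
    [-0.04,0.03,0.38,0,0,0,-0.5],
    [-0.1,0.1,0.48,0,0,0,-0.5],
    [-0.16,0.2,0.48,0,0,0,-0.5],
    [-0.2,0.3,0.48,0,0,0,-0.5],
    [-0.2,0.4,0.48,0,0,0,-0.5],
    [-0.2,0.4,0.48,0,0,0,-0.5],
    [-0.2,0.4,0.48,0,0,0,-0.5],
  ],
)

```text
clock: 4.87
position: [0.4916, -0.2115, 0.1541]
eef_rot: [-0.01, 0.953, 0.037, 0.302]
contact_force: [-0.0, -0.5, -0.1]
grip_width: 0.0341
gripper_force: 14.9
```

```bash
python3 - <<'E'
from h import *
s=get_state();print(s["grip_width"],s["gripper_force"],s["qpos"].round(2))
go(box(-.11,0,.15),BY,35)
E
```

```text
0.0341389254292941 14.885993599891663 [-0.89 -0.11  2.13  0.67  0.86  0.23]
tcp [0.5265 0.004  0.1346] row [0.1163, 0.7183, -0.0649, 0.0012, 0.0008, 0.0353]
```

>>> play_rows(
  steps=[
    [0,0.09,0,0,0,0.01,-0.5],
    [0,0.19,0,0,0,0.02,-0.5],
    [0,0.29,0,0,0,0.035,-0.5],
    [0.02,0.39,0,0,0,0.035,-0.5],
    [0.05,0.49,-0.02,0,0,0.035,-0.5],
    [0.08,0.59,-0.04,0,0,0.035,-0.5],
    [0.116,0.67,-0.06,0,0,0.035,-0.5],
    [0.116,0.72,-0.065,0,0,0.035,-0.5],
    [0.116,0.72,-0.065,0,0,0.035,-0.5],
    [0.116,0.72,-0.065,0,0,0.035,-0.5],
  ],
)

```text
clock: 5.7
position: [0.5275, 0.0029, 0.1348]
eef_rot: [-0.026, 0.949, 0.089, 0.301]
contact_force: [-0.7, 0.4, -0.4]
grip_width: 0.0339
gripper_force: 14.9
```

>>> play_rows(
  steps=[
    [0,0,0,0,0,0,-0.5],
    [0,0,0,0,0,0,-0.5],
  ],
)

```text
clock: 5.87
position: [0.5276, 0.0012, 0.1354]
eef_rot: [-0.025, 0.949, 0.087, 0.301]
contact_force: [0.1, 0.0, -0.6]
grip_width: 0.0339
gripper_force: 14.9
```

```bash
python3 - <<'E'
from h import *
go(box(-.06,0,.11),BY,35)
go(box(-.004,0,.091),BY,35)
ims=[]
for n in("side","top"):
    im,d=grab_frame(n);np.savez(f"{n}2.npz",im=im,d=d);ims.append(im[120:314,190:390] if n=="side" else im[90:284,190:390])
cv2.imwrite("pics/pre.png",cv2.resize(np.hstack(ims),None,fx=1.95,fy=1.95))
E
```

```text
tcp [0.5756 0.0133 0.0946] row [0.1601, 0.0402, -0.136, 0.0013, 0.0013, 0.0016]
tcp [0.6307 0.0237 0.0756] row [0.3435, 0.0749, -0.1994, 0.0013, 0.0013, 0.0016]
```

View pics/pre.png

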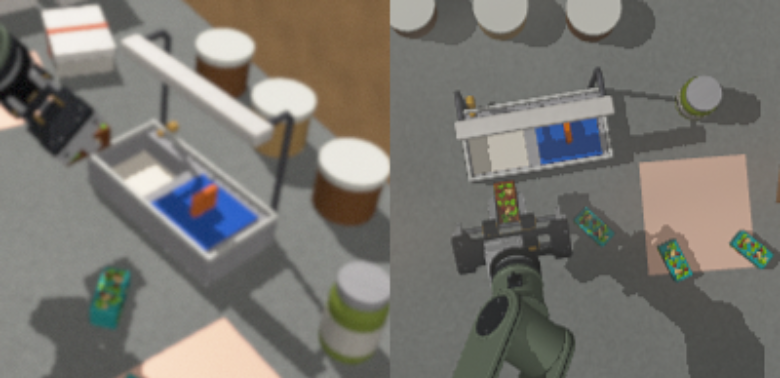

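The side view shows the bar held just in front of the box (crop ~105,140). In the top view it lies along box x at crop (507,200), in line with the compartment. I'll check its pose in the grip.

```bash
python3 - <<'E'
from h import *
D=np.load("top2.npz")
uv=np.array([(u,v) for v in range(170,210) for u in range(235,265)])
P=cloud("top",D["d"],uv);hsv=cv2.cvtColor(D["im"],cv2.COLOR_BGR2HSV)[uv[:,1],uv[:,0]]
k=(P[:,2]>.125)&(P[:,2]<.185)&(hsv[:,1]>90);Q=P[k]
r=Ro.from_euler('z',-BY,degrees=True)
B=r.apply(Q-BO);print(len(B),np.percentile(B,[1,50,99],axis=0).round(4))
print("fit z~x,y",np.linalg.lstsq(np.c_[B[:,:2],np.ones(len(B))],B[:,2],rcond=None)[0])
p,R=cur();g=p-pinch_z*R[:,2];print("grasp box",r.apply(g-BO).round(4),cv2.minAreaRect((B[:,:2]*1000).astype(np.float32)))
E
```

```text
201 [[-0.1365 -0.0196  0.1504]
 [-0.103  -0.0041  0.1575]
 [-0.0736  0.0121  0.1647]]
fit z~x,y [-0.04356234  0.01423664  0.15308765]
grasp box [-0.1097 -0.0027  0.1507] ((-104.96331787109375, -3.6652088165283203), (32.76456069946289, 64.05706024169922), 89.87738037109375)
```

>>> play_rows(
  steps=[
    [0.08,0.02,-0.07,0,0,0,-0.5],
    [0.16,0.04,-0.136,0.001,0.001,0.002,-0.5],
    [0.22,0.051,-0.158,0.001,0.001,0.002,-0.5],
    [0.28,0.063,-0.18,0.001,0.001,0.002,-0.5],
    [0.343,0.075,-0.2,0.001,0.001,0.002,-0.5],
    [0.343,0.075,-0.2,0.001,0.001,0.002,-0.5],
    [0.343,0.075,-0.2,0.001,0.001,0.002,-0.5],
    [0.343,0.075,-0.2,0.001,0.001,0.002,-0.5],
  ],
)

```text
clock: 6.63
position: [0.6292, 0.0247, 0.0748]
eef_rot: [-0.028, 0.95, 0.09, 0.299]
contact_force: [-0.3, 0.0, -2.0]
grip_width: 0.0344
gripper_force: 14.9
```

```bash
python3 - <<'E'
from h import *
go(box(-.004,0,.035),BY,35)
im,d=grab_frame("side");cv2.imwrite("pics/over.png",cv2.resize(im[110:270,180:390],None,fx=3,fy=3))
E
```

```text
tcp [0.6307 0.0237 0.0196] row [0.0048, -0.0036, -0.1839, 0.0, -0.0002, -0.0009]
```

View pics/over.png

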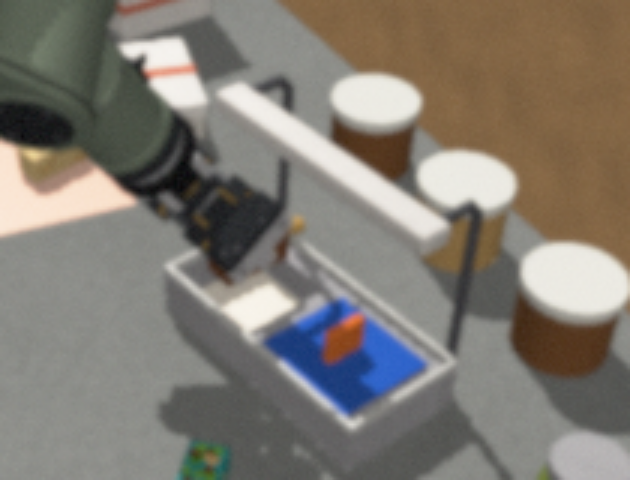

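The gripper is over the compartment, about pixel (255,240), in front of the lamp with visible clearance. Lowering now.

>>> play_rows(
  steps=[
    [0.003,-0.002,-0.04,0,0,0,-0.5],
    [0.005,-0.003,-0.08,0,0,0,-0.5],
    [0.005,-0.003,-0.12,0,0,0,-0.5],
    [0.005,-0.003,-0.15,0,0,0,-0.5],
    [0.005,-0.003,-0.165,0,0,0,-0.5],
    [0.005,-0.003,-0.175,0,0,0,-0.5],
    [0.005,-0.003,-0.175,0,0,0,-0.5],
    [0.005,-0.003,-0.175,0,0,0,-0.5],
  ],
)

```text
clock: 7.35
position: [0.6316, 0.0241, 0.0231]
eef_rot: [-0.028, 0.949, 0.09, 0.3]
contact_force: [-0.4, 0.7, 0.0]
grip_width: 0.0339
gripper_force: 14.9
```

>>> play_rows(
  steps=[
    [0,0,-0.004,0,0,0,-0.5],
    [0,0,-0.008,0,0,0,-0.5],
    [0,0,-0.008,0,0,0,-0.5],
    [0,0,-0.008,0,0,0,-0.5],
  ],
)

```text
clock: 7.68
position: [0.6315, 0.0244, 0.0202]
eef_rot: [-0.028, 0.949, 0.091, 0.299]
contact_force: [-0.4, 0.4, -0.3]
grip_width: 0.034
gripper_force: 14.9
```

>>> play_rows(
  steps=[
    [0,0,-0.003,0,0,0,-0.5],
    [0,0,-0.006,0,0,0,-0.5],
    [0,0,-0.006,0,0,0,-0.5],
    [0,0,-0.006,0,0,0,-0.5],
  ],
)

```text
clock: 8.02
position: [0.6315, 0.0243, 0.0183]
eef_rot: [-0.028, 0.949, 0.091, 0.299]
contact_force: [0.5, 0.4, 0.5]
grip_width: 0.0344
gripper_force: 14.9
```

```bash
python3 -c "
from h import *
s=get_state();print(s['position'],s['contact_force'])"
```

```text
[0.63151179 0.02433904 0.01833699] [0.45205069 0.36648631 0.52693756]
```

>>> play_rows(
  steps=[
    [0,0,-0.003,0,0,0,-0.5],
    [0,0,-0.003,0,0,0,-0.5],
    [0,0,-0.003,0,0,0,-0.5],
  ],
)

```text
clock: 8.27
position: [0.6321, 0.0243, 0.0183]
eef_rot: [-0.028, 0.949, 0.091, 0.3]
contact_force: [-2.1, -0.3, 4.4]
grip_width: 0.0344
gripper_force: 14.9
```

Contact is 4.4 N up, so the bar is on the floor. I'll release with a small opening to stay clear of the walls, then lift straight out.

>>> play_rows(
  steps=[
    [0,0,0,0,0,0,-0.15],
    [0,0,0,0,0,0,0.0],
    [0,0,0,0,0,0,0.05],
    [0,0,0,0,0,0,0.1],
    [0,0,0,0,0,0,0.1],
    [0,0,0,0,0,0,0.1],
  ],
)

```text
clock: 8.77
position: [0.6312, 0.0244, 0.0171]
eef_rot: [-0.028, 0.949, 0.091, 0.299]
contact_force: [-0.3, 1.2, 0.1]
grip_width: 0.0517
gripper_force: 0.0
```

>>> play_rows(
  steps=[
    [0,0,0.03,0,0,0,0.1],
    [0,0,0.08,0,0,0,0.1],
    [0,0,0.14,0,0,0,0.1],
    [-0.06,-0.01,0.24,0,0,0,0.1],
    [-0.14,-0.03,0.34,0,0,0,0.1],
    [-0.24,-0.05,0.42,0,0,0,0.1],
    [-0.34,-0.07,0.42,0,0,0,0.1],
    [-0.34,-0.07,0.42,0,0,0,0.1],
    [-0.34,-0.07,0.42,0,0,0,0.1],
  ],
)

```text
clock: 9.52
position: [0.5284, 0.0031, 0.1437]
eef_rot: [-0.028, 0.949, 0.09, 0.3]
contact_force: [0.3, 0.7, 0.1]
grip_width: 0.0515
gripper_force: 0.0
```

```bash
python3 - <<'E'
from h import *
ims=[]
for n in("side","top"):
    im,d=grab_frame(n);np.savez(f"{n}3.npz",im=im,d=d);ims.append(im[160:290,220:350] if n=="side" else im[100:230,200:330])
    hsv=cv2.cvtColor(im,cv2.COLOR_BGR2HSV)
    vv,uu=np.mgrid[0:384,0:512];P=cloud(n,d,np.c_[uu.ravel(),vv.ravel()]);B=Ro.from_euler('z',-BY,degrees=True).apply(P-BO);h=hsv.reshape(-1,3)
    k=(abs(B[:,0])<.05)&(abs(B[:,1])<.05)&(B[:,2]>.03)&(B[:,2]<.05)&(h[:,1]>80);print(n,"bar",k.sum(),np.percentile(B[k],[1,50,99],axis=0).round(4).tolist())
    k=(abs(B[:,0])<.03)&(B[:,1]>-.16)&(B[:,1]<-.09)&(B[:,2]>.055)&(B[:,2]<.09)&(h[:,0]<18)&(h[:,1]>130);print("fin",k.sum(),np.percentile(B[k],[1,50,99],axis=0).round(4).tolist())
cv2.imwrite("pics/placed.png",cv2.resize(np.hstack(ims),None,fx=3,fy=3))
go(box(-.12,-.125,.15),BY,35)
E
```

```text
side bar 241 [[-0.034, -0.0161, 0.0305], [-0.0017, -0.0035, 0.0398], [0.0336, 0.0166, 0.0433]]
fin 99 [[-0.0193, -0.1283, 0.0558], [-0.0028, -0.1263, 0.0724], [0.0146, -0.1217, 0.0831]]
top bar 144 [[-0.0342, -0.0162, 0.0309], [-0.0103, -0.0003, 0.0405], [0.0157, 0.0157, 0.0486]]
fin 26 [[-0.0201, -0.1283, 0.0727], [-0.0038, -0.1242, 0.0834], [0.0112, -0.12, 0.0882]]
tcp [ 0.5399 -0.1207  0.1346] row [0.0333, -0.4127, -0.0301, 0.0002, 0.0003, -0.0009]
```

View pics/placed.png

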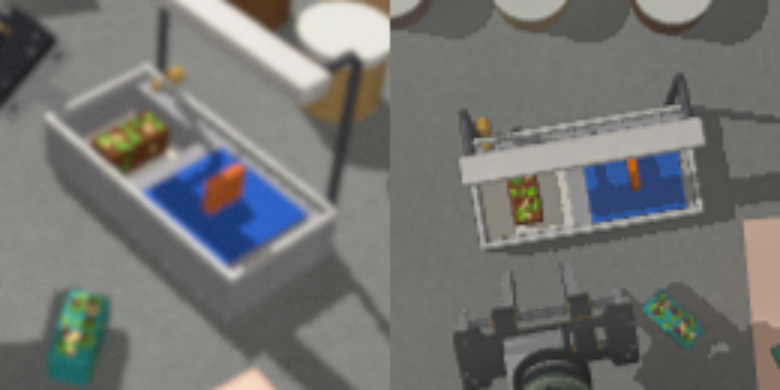

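The bar lies flat, nuts up, centred in the compartment (side crop (130,140), top at 40 mm). The fin stands at box y ≈ -0.1245. Now to the fin.

>>> play_rows(
  steps=[
    [0.01,-0.1,0,0,0,0,0.1],
    [0.02,-0.2,0,0,0,0,0.1],
    [0.03,-0.3,0,0,0,0,0.1],
    [0.035,-0.41,-0.015,0,0,0,0.1],
    [0.035,-0.41,-0.03,0,0,0,0.1],
    [0.035,-0.41,-0.03,0,0,0,0.1],
    [0.035,-0.41,-0.03,0,0,0,0.1],
  ],
)

```text
clock: 10.2
position: [0.5397, -0.119, 0.1329]
eef_rot: [-0.03, 0.95, 0.09, 0.298]
contact_force: [-0.3, -0.0, -0.1]
grip_width: 0.0519
gripper_force: 0.0
```

```bash
python3 - <<'E'
from h import *
go(box(-.05,-.1245,.138),BY,35)
go(box(-.003,-.1245,.072),BY,35)
E
```

```text
tcp [ 0.6086 -0.1072  0.1226] row [0.2297, 0.0393, -0.0345, -0.0006, -0.0008, -0.0011]
tcp [ 0.6548 -0.0985  0.0566] row [0.3836, 0.0684, -0.2545, -0.0006, -0.0008, -0.0011]
```

>>> play_rows(
  steps=[
    [0.12,0.02,-0.017,0,0,0,0.1],
    [0.23,0.039,-0.034,0,0,0,0.1],
    [0.27,0.046,-0.09,0,0,0,0.1],
    [0.31,0.054,-0.145,0,0,0,0.1],
    [0.35,0.061,-0.2,0,0,0,0.1],
    [0.383,0.068,-0.254,0,0,0,0.1],
    [0.383,0.068,-0.254,0,0,0,0.1],
    [0.383,0.068,-0.254,0,0,0,0.1],
    [0.383,0.068,-0.254,0,0,0,0.1],
  ],
)

```text
clock: 10.95
position: [0.6547, -0.0981, 0.0586]
eef_rot: [-0.029, 0.949, 0.091, 0.299]
contact_force: [0.2, -0.5, -0.5]
grip_width: 0.0515
gripper_force: 0.0
```

```bash
python3 - <<'E'
from h import *
s=get_state();print(s["contact_force"])
go(box(-.003,-.1245,.072),BY,35)
E
```

```text
[ 0.24934773 -0.50560537 -0.47929815]
tcp [ 0.6548 -0.0985  0.0566] row [0.0001, -0.0014, -0.0067, 0.0001, 0.0001, -0.0016]
```

>>> play_rows(
  newtons=25,
  steps=[
    [0,0,0,0,0,0,-1],
    [0,0,0,0,0,0,-1],
    [0,0,0,0,0,0,-1],
    [0,0,0,0,0,0,-1],
    [0,0,0,0,0,0,-1],
    [0,0,0,0,0,0,-1],
    [0,0,0,0,0,0,-1],
    [0,0,0,0,0,0,-1],
  ],
)

```text
clock: 11.62
position: [0.6547, -0.0992, 0.0583]
eef_rot: [-0.028, 0.949, 0.09, 0.299]
contact_force: [-2.0, 0.8, 2.3]
grip_width: 0.0096
gripper_force: 25.0
```

```bash
python3 - <<'E'
from h import *
s=get_state();print(s["contact_force"])
p,R=cur();print(Ro.from_euler('z',-BY,degrees=True).apply(p-pinch_z*R[:,2]-BO))
for q in(.06,.105,.1245,.13):print(q,(Ro.from_euler('z',BY,degrees=True).apply([0,q,0])/.3).round(4))
E
```

```text
[-2.0004367   0.76566482  2.29290251]
[-0.00316524 -0.12522654  0.07371271]
0.06 [-0.0371  0.1965  0.    ]
0.105 [-0.065   0.3439  0.    ]
0.1245 [-0.0771  0.4078  0.    ]
0.13 [-0.0805  0.4258  0.    ]
```

The fin is pinched at about 10 mm. Sliding to just before the catch, at about 5 mm per row.

>>> play_rows(
  steps=[
    [-0.004,0.02,0,0,0,0,-1],
    [-0.008,0.045,0,0,0,0,-1],
    [-0.015,0.08,0,0,0,0,-1],
    [-0.022,0.115,0,0,0,0,-1],
    [-0.028,0.15,0,0,0,0,-1],
    [-0.035,0.185,0,0,0,0,-1],
    [-0.042,0.22,0,0,0,0,-1],
    [-0.048,0.255,0,0,0,0,-1],
    [-0.054,0.285,0,0,0,0,-1],
    [-0.057,0.3,0,0,0,0,-1],
  ],
)

```text
clock: 12.45
position: [0.6373, -0.0074, 0.0583]
eef_rot: [-0.029, 0.949, 0.091, 0.299]
contact_force: [-4.5, -2.9, 4.6]
grip_width: 0.0097
gripper_force: 25.0
```

```bash
cat > b.py <<'E'
from h import *
s=get_state();r=Ro.from_euler('z',-BY,degrees=True);p,R=cur(s)
print(s["clock"],"box frame grasp",r.apply(p-pinch_z*R[:,2]-BO).round(4),"F",r.apply(s["contact_force"]).round(2),s["grip_width"],s["gripper_force"])
E
python3 b.py
```

```text
12.45 box frame grasp [-0.0033 -0.0318  0.0737] F [-4.96 -2.04  4.56] 0.009738651850037274 25.003226101398468
```

>>> play_rows(
  steps=[
    [-0.002,0.01,0,0,0,0,-1],
    [-0.004,0.02,0,0,0,0,-1],
    [-0.006,0.03,0,0,0,0,-1],
    [-0.008,0.04,0,0,0,0,-1],
    [-0.01,0.052,0,0,0,0,-1],
    [-0.012,0.064,0,0,0,0,-1],
    [-0.0145,0.076,0,0,0,0,-1],
    [-0.017,0.09,0,0,0,0,-1],
    [-0.019,0.1,0,0,0,0,-1],
    [-0.019,0.1,0,0,0,0,-1],
  ],
)

```text
clock: 13.28
position: [0.6317, 0.0213, 0.0582]
eef_rot: [-0.029, 0.949, 0.09, 0.299]
contact_force: [-4.7, 4.2, 5.9]
grip_width: 0.01
gripper_force: 25.0
```

```bash
python3 b.py
```

```text
13.2833 box frame grasp [-0.0034 -0.0026  0.0736] F [-3.8   5.01  5.86] 0.01001784724753154 25.00192165374756
```

The force has turned forward, so the catch has passed its crest and is pulling. I'll push on to the stop.

>>> play_rows(
  steps=[
    [-0.001,0.005,0,0,0,0,-1],
    [-0.002,0.01,0,0,0,0,-1],
    [-0.002,0.01,0,0,0,0,-1],
    [-0.002,0.01,0,0,0,0,-1],
  ],
)

```text
clock: 13.62
position: [0.6314, 0.0237, 0.0583]
eef_rot: [-0.028, 0.949, 0.091, 0.299]
contact_force: [-4.3, -2.4, 6.2]
grip_width: 0.0095
gripper_force: 25.0
```

```bash
python3 b.py
```

```text
13.6167 box frame grasp [-0.0033 -0.0001  0.0737] F [-4.64 -1.58  6.16] 0.00949049470675862 25.001251995563507
```

>>> play_rows(
  steps=[
    [-0.001,0.006,0,0,0,0,-1],
    [-0.002,0.01,0,0,0,0,-1],
    [-0.002,0.01,0,0,0,0,-1],
    [-0.002,0.01,0,0,0,0,-1],
  ],
)

```text
clock: 13.95
position: [0.6314, 0.0238, 0.0583]
eef_rot: [-0.026, 0.949, 0.09, 0.3]
contact_force: [-5.6, -12.0, 4.7]
grip_width: 0.0101
gripper_force: 25.0
```

```bash
python3 b.py
```

```text
13.95 box frame grasp [-0.0033  0.      0.0737] F [ -7.71 -10.77   4.67] 0.010093370046919289 25.01370459794998
```

It hit the end stop: no motion and 11 N back. I'll relax the push, open, and retreat along the tool axis.

>>> play_rows(
  steps=[
    [0.002,-0.01,0,0,0,0,-1],
    [0.002,-0.01,0,0,0,0,-0.6],
    [0.002,-0.01,0,0,0,0,-0.3],
    [0.002,-0.01,0,0,0,0,-0.1],
    [0.002,-0.01,0,0,0,0,0],
    [0.002,-0.01,0,0,0,0,0],
    [0.002,-0.01,0,0,0,0,0],
  ],
)

```text
clock: 14.53
position: [0.6312, 0.024, 0.0579]
eef_rot: [-0.028, 0.949, 0.091, 0.299]
contact_force: [0.1, 0.1, 0.7]
grip_width: 0.0453
gripper_force: 0.0
```

>>> play_rows(
  steps=[
    [-0.04,-0.01,0.06,0,0,0,0],
    [-0.09,-0.02,0.13,0,0,0,0],
    [-0.15,-0.03,0.2,0,0,0,0],
    [-0.24,-0.05,0.26,0,0,0,0],
    [-0.34,-0.07,0.32,0,0,0,0],
    [-0.44,-0.08,0.36,0,0,0,0],
    [-0.54,-0.1,0.4,0,0,0,0],
    [-0.6,-0.1,0.4,0,0,0,0],
    [-0.6,-0.1,0.4,0,0,0,0],
    [-0.6,-0.1,0.4,0,0,0,0],
  ],
)

```text
clock: 15.37
position: [0.4515, -0.0067, 0.1787]
eef_rot: [-0.028, 0.949, 0.09, 0.3]
contact_force: [0.4, -0.7, -0.7]
grip_width: 0.047
gripper_force: 0.0
```

```bash
python3 b.py; python3 - <<'E'
from h import *
for n in("side","top"):
    im,d=grab_frame(n)
    h=cv2.cvtColor(im,cv2.COLOR_BGR2HSV).reshape(-1,3)
    vv,uu=np.mgrid[0:384,0:512];P=cloud(n,d,np.c_[uu.ravel(),vv.ravel()]);B=Ro.from_euler('z',-BY,degrees=True).apply(P-BO)
    k=(abs(B[:,0])<.03)&(abs(B[:,1])<.06)&(B[:,2]>.055)&(B[:,2]<.09)&(h[:,0]<18)&(h[:,1]>130);print("fin",k.sum(),np.percentile(B[k],[1,50,99],axis=0).round(4).tolist())
    k=(abs(B[:,0])<.06)&(abs(B[:,1])<.2)&(abs(B[:,2]-.048)<.005)&(h[:,0]>=105)&(h[:,0]<=130)&(h[:,1]>120);print("cover y",np.percentile(B[k][:,1],[1,99]))
    if n=="side": cv2.imwrite("pics/end.png",im)
E
```

```text
15.3667 box frame grasp [-0.1857  0.0035  0.1941] F [ 0.3  -0.8  -0.71] 0.04702686788162798 0.0
fin 92 [[-0.0203, -0.005, 0.0558], [-0.002, -0.0025, 0.0726], [0.0148, 0.0019, 0.0835]]
cover y [-0.05253318  0.04954383]
fin 26 [[-0.0191, -0.0055, 0.0743], [-0.0033, -0.0016, 0.0817], [0.011, 0.0027, 0.0866]]
cover y [-0.05360545  0.04772004]
```

View pics/end.png

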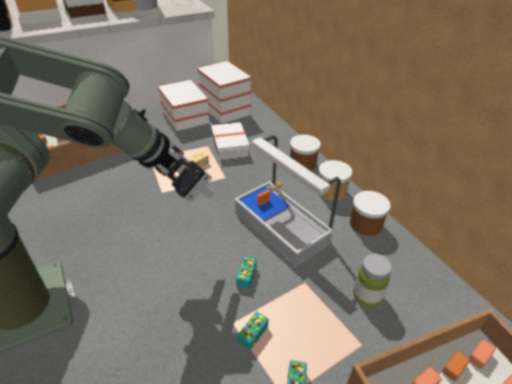

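The picture shows the cover over the compartment with its fin at (265,198). The lamp, jar (373,278), gift box (230,140) and sesame bar (200,157) are where they were, and the gripper is clear.

```bash
python3 -c "
from plant import *
print(job_done())"
```

```text
the job is handed in; nothing more can be done
None
```

The pistachio bar was set down flat, nuts up, in the compartment; the cover was slid over it past the catch to its end stop, everything else looked undisturbed, and the job is handed in (judge's result not shown).

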